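# Lock the specimen transport case

### The arm

A 6-joint arm with a two-finger parallel gripper is mounted at the origin on a cart in front of the work surface, level with it; the furniture and walls round the work are solid. World frame = base frame: x ahead of the robot, y to its left, z up, the work surface at z = 0. Lengths are in m, angles in rad, forces in N, time in s.
With the tool pointing down it reaches from about 0.375 to 0.975 m from the base axis. Payload 3.8 kg.
Tool frame: the origin (TCP) lies on the centre line of the jaws, within the pads' length; the fingertips stand 25 mm ahead of it and the grasp point (between the pads) lies 6 mm ahead of it; z points along the fingers, y is the direction in which the jaws open and shut (so a half turn about z gives the same grasp; the last joint's range is limited). The gripper opens to 85 mm and grips with 20 to 120 N. Pads are 22 mm wide; open, the fingers measure 114 mm over their backs; the gripper's body (76 mm by 85 mm) begins 54 mm behind the grasp point. The pads swing forward as they close: fully open they stand 13 mm farther back than shut.
Start: joints at [-1.152, 0.264, 1.604, -0, 1.274, -0.037], TCP at [0.297, -0.606, 0.256] pointing down, gripper open.
Joint ranges: [-2.63, 2.63], [-0.94, 2.18], [0.31, 2.57], [-1.31, 4.45], [0, 2.66], [-2.55, 2.55]. Speed limits (rad/s): [2.57, 2.57, 3.14, 3.14, 3.14, 3.14].

### API

Orientations are given as a rotation vector (axis times angle).
In Python, from workcell import bot gives the robot as it stands.
- The arm moves only by the tool servo_tool, never from a script. Its argument "moves" is a list of rows, each a list of 3 entries, a list of its own where there are three numbers: the closure in counts, from 0 (fully open) to 255 (shut), then the shift along the tool's x, y, z in m, then the turn about the tool's z in rad. A call has exactly 8 rows; each row shifts and turns the pose as measured when the row begins, along the tool's axes as they then stand; what a row does not reach is not made up. A row lasts 1/12 s, in which the tool goes at most 41.7 mm and 7.16 degrees, less where a joint would pass 70% of its speed; a pose out of reach is approached as far as the arm can. A call is refused whole if a number of a shift passes 0.0417 or a number of a turn 0.125, either way. A call with a gripper value outside its range is refused whole. The fingers move at their own pace and stop on an object; "newtons" is the grip in N (left out, the last holds). Time passes only in rows, so rows that do not move let the fingers close, or fill a call up. It gives the time, the measured TCP pose, the force and the opening at its end, in the units of the state.
- bot.read_state(): the state, without advancing time (a new reading comes with each control period).
- bot.read_camera(name): name is "scene" or "side" or "wrist"; returns a dict with "pixels" (420x560x3 uint8, red, green, blue), "depth" (420x560 float32, m along the optical axis (not along the pixel's ray), 0 where there is no reading), "intrinsics" (3x3 intrinsics, pixels), "R" (3x3) and "t" (3): a world point X has camera coordinates R X + t. Camera axes: x right, y down, z forward; pixel columns grow to the right and rows downward; lengths in m; the calibration is good to about 2 mm. A picture is of the moment at which its call begins.
- bot.finish_job(): hands the job in, once; it reports no verdict.
The state is a dict: "time": time; "q": joint angles; "joint_vel": joint speeds; "joint_torque": joint torques, N m; "tool_pos": TCP position; "tcp_rot": TCP orientation; "wrist_force": force on the tool from outside, world axes, zero at the start; "torque": the same for the moment, N m; "width": opening from 0.0 (shut) to 1.0 (fully open).
Only numpy, scipy, OpenCV 4.12 (cv2) and the standard library are available. Lean on these libraries where they do the work, as an engineer would, in place of code of your own. Each camera call takes 0.05 s, during which the arm holds its last target.

### The job

Make the specimen transport case ready for the courier: shut its lid fully, swing the open padlock shackle round so that its toe stands over the eye of the lid's hasp tab, and press the shackle down through the eye into the lock until the hidden pawl clicks and it stays down by itself. Press slowly and by feel with a light hand, never more than about 20 N (two kilos) on the bow, so that nothing is strained when it bottoms or if the toe has landed beside the hole, and leave the other things on the bench where they are.

Things in the scene. Friction and masses are not known exactly. Their poses are not given: they have to be found in the camera images.
- case: grey specimen case, does not slide, 150 deep (x) x 200 wide (y) x 105 mm high shut; lower half 80 mm high. Origin: under its middle; x axis points to its back (hinge side), away from the lock, y to the left as one faces the lock, z up. In front, 95 mm from the case's middle, a brass padlock body (24 x 50 x 44 mm, top 74 mm above the bench) sits in a steel cradle
- lid (a joint): lid angle, rad: 0 shut, grows as it opens (starts 0.75 to 1.2). Shell 156 deep x 206 wide x 24 mm thick, hinged along the back rim (line 78 mm behind the case's middle, 81 mm up); stays at any angle, 2 to 5 N at its front edge moves it. A steel hasp tab (30 x 30 x 3 mm, eye 12 x 13 mm) on its front lies, when shut, 2.5 mm above the padlock with the eye over the toe bore
- lid_edge (a point): middle of the upper outer edge at the front of the lid (156 mm from the hinge line along the lid, on its outer face)
- shackle_swing (a joint): angle of the shackle about its heel leg, rad: 0 with the toe over its bore, growing as the toe swings out in front of the case, anticlockwise seen from above (starts 0.9 to 1.5). It stays where it is left (friction under 1 N at the toe). The round toe finds the hole within about 0.1 rad of 0; further off it lands on the tab or the padlock
- shackle_drop (a joint): how far the shackle is pressed down, m: 0 raised (start). A spring lifts it: 4 N at the top, 10 N at 30 mm. The push peaks at 11 to 15 N as the toe rides onto the pawl, 7 to 9 mm before the click, then eases; the click comes at 19 to 31 mm, differently from lock to lock, unseen, a hard stop 1.5 mm deeper. Let go before the click it rises to 0; after it, it stays
- crown (a point): top of the shackle's bow, midway between its legs, about 146 mm above the bench while raised and 64 mm above the toe's tip. The shackle is an upside-down U of 8 mm round steel bar, legs 32 mm apart between centres. The bow can be pinched across the bar from above or pushed with closed fingers
- toe_tip (a point): lowest point of the shackle's free leg, the toe; raised, it is 8.5 mm above the padlock's top and 3 mm above the tab when the lid is shut. It has a notch that the pawl enters
- heel_bore (a point): centre of the heel bore in the padlock's top face (right-hand bore when one faces the lock): the vertical axis about which the shackle swings
- toe_bore (a point): centre of the toe bore in the padlock's top face (left-hand bore), 32 mm from the heel bore; 10 mm wide for the 8 mm toe
- scissors_cup: bystander: clear cup with scissors and pens, 74 x 74 x 138 mm, origin under its middle
- dropper_0: bystander: brown dropper bottle with white cap, 31 x 32 x 88 mm, origin under its middle
- dropper_1: bystander: brown dropper bottle with dark cap, 31 x 32 x 88 mm, origin under its middle
- dropper_2: bystander: white dropper bottle with red cap, 31 x 32 x 88 mm, origin under its middle
- marker_red: bystander: marker pen with red cap lying on the bench, 138 x 16 x 17 mm, origin under its middle

How it is judged:
By the outcome, as a careful person would: the job done as asked, in the order asked, and still so for the second after the job is handed in, with the robot touching nothing.
It also fails if it takes over 61 s, if anything falls off the work surface, if the arm or the gripper's body presses on something with over 40 N, if the wrist force passes 120 N, or if a joint passes its speed limit or range.

## Working session

There is one attempt and no reset: what is moved stays moved. The work goes in short steps, Python scripts to look and compute and a tool call to move; the robot and the scene stay as the last step left them, time stands still between calls to the robot, and variables do not carry over. Pictures are saved under pics/ and viewed, and the job is handed in when it is done.

Besides the shell and the picture viewer there is one more tool, called after "Request:" by a JSON object that holds its "fn" and its "kwargs". servo_tool: Moves the arm, as the interface text tells. Its arguments: {"type":"object","properties":{"moves":{"type":"array","items":{"type":"array"}},"newtons":{"type":"number"}},"required":["moves"]}

```bash
mkdir -p pics; ls
cat > h.py <<'E'
import numpy as np, cv2
from workcell import bot
def snap(n,f):
    c=bot.read_camera(n); cv2.imwrite('pics/'+f,c['pixels'][:,:,::-1]); np.savez('pics/'+f+'.npz',**{k:np.array(v) for k,v in c.items() if k in('pixels','depth','intrinsics','R','t')}); return c
def pt(c,u,v,d=None):
    d=c['depth'][v,u] if d is None else d
    p=np.linalg.inv(c['intrinsics'])@[u,v,1]*d
    return c['R'].T@(p-c['t'])
def plane(c,u,v,z):
    r=c['R'].T@np.linalg.inv(c['intrinsics'])@np.array([u,v,1.]); o=-c['R'].T@c['t']
    return o+r*(z-o[2])/r[2]
def proj(c,X):
    p=c['intrinsics']@(c['R']@np.array(X)+c['t']); return p[:2]/p[2]
def load(f): return dict(np.load('pics/'+f+'.npz'))
E
python3 - <<'E'
from h import *
for n in('scene','side','wrist'):
    c=snap(n,n+'0.png'); print(n,-c['R'].T@c['t'],c['R'][2])
s=bot.read_state(); print(s)
E
```

```text
pics
scene [-0.29519389 -0.52118854  1.20619226] [ 0.58163676  0.34637682 -0.73601751]
side [ 0.36184146 -1.20959921  0.77755387] [ 0.1268769   0.85896521 -0.49606554]
wrist [ 0.36406357 -0.57265112  0.37390154] [-0.26434959 -0.12740729 -0.9559742 ]
{'time': 0.15, 'q': array([-1.15190711e+00,  2.64576091e-01,  1.60508702e+00, -1.94868007e-05,
        1.27370109e+00, -3.69248421e-02]), 'joint_vel': array([ 0.00015909, -0.00114634, -0.00377134, -0.00081453,  0.00015992,
       -0.00073987]), 'joint_torque': array([ 1.86351958e-04, -5.15906990e+01, -3.67959058e+01, -6.31232479e-05,
        8.05037795e-03,  4.46005549e-05]), 'tool_pos': array([ 0.29689048, -0.60560585,  0.25523626]), 'tcp_rot': array([-3.05866251e+00, -7.09425392e-01,  5.56649499e-04]), 'wrist_force': array([0.08272932, 0.33346781, 0.64894309]), 'torque': array([ 0.01807464, -0.03139636,  0.04183157]), 'width': 1.0005059696097822}
```

View pics/scene0.png

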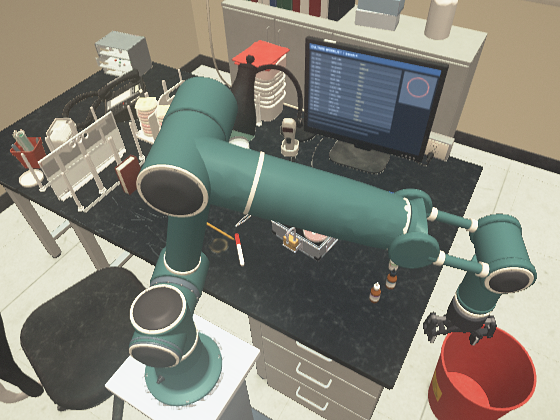

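View pics/side0.png

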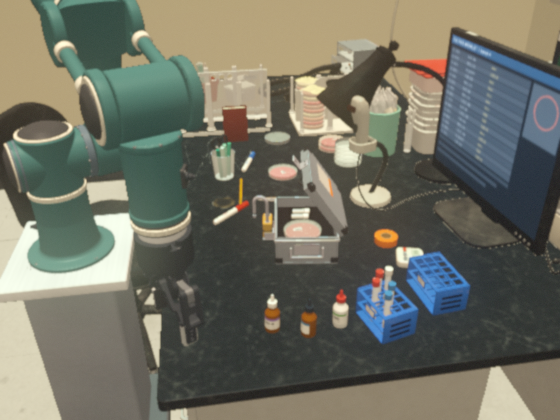

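Run:
```python
from h import *
c=load('side0.png'); im=c['pixels'][130:280,200:370,::-1]; cv2.imwrite('pics/sz.png',cv2.resize(im,None,fx=4.5,fy=4,interpolation=cv2.INTER_CUBIC)[:600,:800])
d=load('scene0.png'); im=d['pixels'][200:320,230:400,::-1]; cv2.imwrite('pics/cz.png',cv2.resize(im,None,fx=4.5,fy=4.5,interpolation=cv2.INTER_CUBIC)[:600,:800])
for u,v in [(278,258),(337,258),(276,232),(340,233),(303,155),(345,225),(268,228),(266,215),(253,212),(256,199),(270,197),(345,380)]:
    print(u,v,pt(c,u,v).round(3))
print(c['intrinsics'],d['intrinsics'])
```

```text
278 258 [ 0.511 -0.164  0.019]
337 258 [ 0.65  -0.19   0.021]
276 232 [ 0.511 -0.139  0.078]
340 233 [ 0.654 -0.192  0.093]
303 155 [ 0.601 -0.006  0.213]
345 225 [ 0.67  -0.176  0.103]
268 228 [ 0.498 -0.086  0.058]
266 215 [ 0.494 -0.083  0.094]
253 212 [ 0.464 -0.069  0.098]
256 199 [ 0.472 -0.072  0.135]
270 197 [ 0.539  0.177 -0.002]
345 380 [ 0.581 -0.531 -0.009]
[[536.05749716   0.         279.37958448]
 [  0.         536.05749716 202.27558694]
 [  0.           0.           1.        ]] [[441.28585133   0.         286.47054483]
 [  0.         441.28585133 209.82221764]
 [  0.           0.           1.        ]]
```

View pics/sz.png

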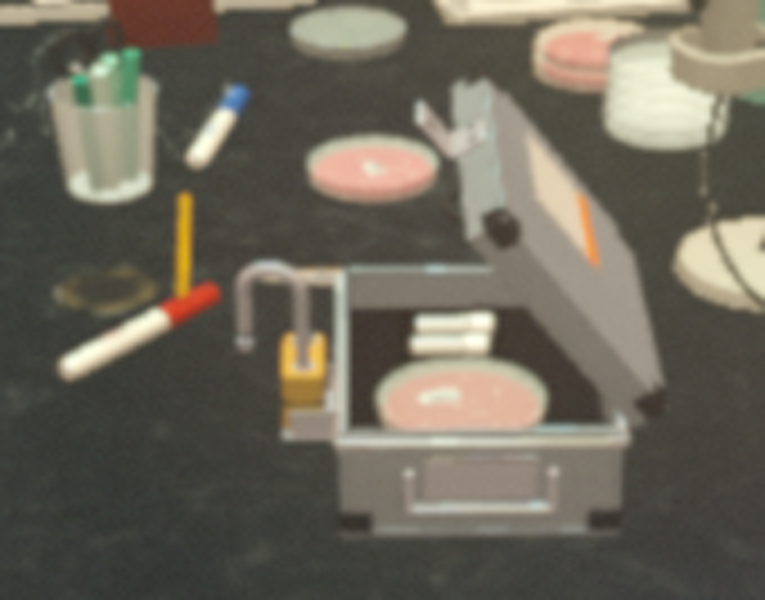

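View pics/cz.png

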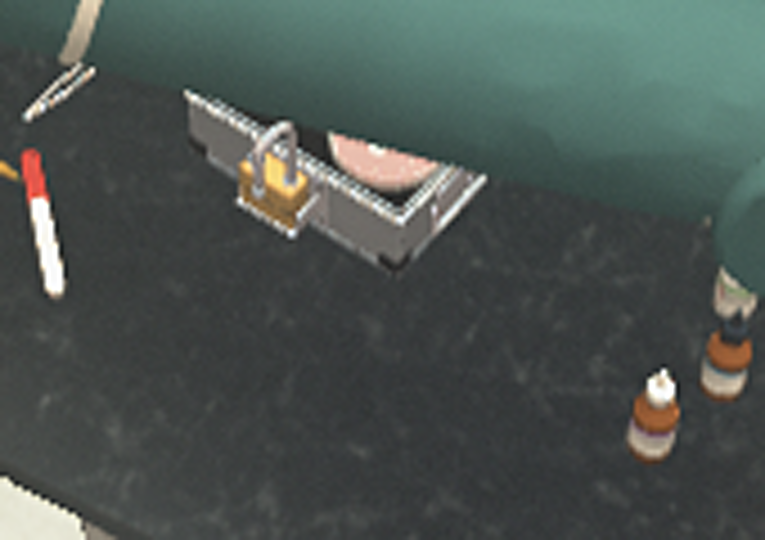

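View pics/wrist0.png

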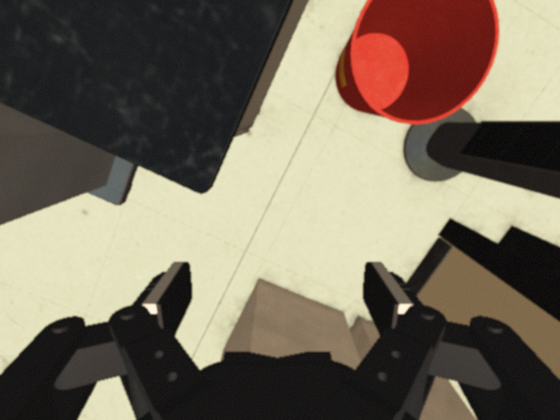

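Run:
```python
from h import *
c=load('side0.png')
A=[((340,530),0),((620,530),0),((336,440),.08),((628,438),.08),((342,268),.08)]
P=[plane(c,200+(x+.5)/4.5-.5,130+(y+.5)/4-.5,z) for (x,y),z in A]
for p in P: print(p.round(4))
for a,b in((0,1),(2,3)): 
    d=P[b]-P[a]; print(np.linalg.norm(d),np.arctan2(d[1],d[0]))
d=P[4]-P[2]; print('front',np.linalg.norm(d),np.arctan2(d[1],d[0])-np.pi/2)
# crude depth clouds: brass mask
for f in('side0.png','scene0.png'):
    c=load(f); h=cv2.cvtColor(c['pixels'],cv2.COLOR_RGB2HSV)
    m=(h[...,0]>12)&(h[...,0]<28)&(h[...,1]>120)&(h[...,2]>90)
    v,u=np.nonzero(m); Q=np.array([pt(c,a,b) for a,b in zip(u,v)])
    k=(abs(Q[:,0]-.5)<.06)&(abs(Q[:,1]+.08)<.06); print(f,k.sum(),Q[k].mean(0),np.percentile(Q[k],[2,98],axis=0).round(3), u[k].min(),u[k].max(),v[k].min(),v[k].max())
    t=Q[k][Q[k][:,2]>.068]; print(len(t),t.mean(0) if len(t) else '')
```

```text
[ 0.5052 -0.153   0.    ]
[ 0.6548 -0.1791  0.    ]
[ 0.5014 -0.1736  0.08  ]
[ 0.651  -0.1979  0.08  ]
[0.535  0.0301 0.08  ]
0.15189266804032417 -0.17284235255137192
0.15156029338122332 -0.16071872628331946
front 0.20647042787408454 -0.16335572932116715
side0.png 123 [ 0.49690606 -0.07651117  0.0640764 ] [[ 0.486 -0.09   0.047]
 [ 0.513 -0.043  0.074]] 263 272 214 235
61 [ 0.49779203 -0.06964905  0.07090391]
scene0.png 96 [ 0.49131741 -0.06650714  0.06075503] [[ 0.483 -0.086  0.036]
 [ 0.508 -0.039  0.078]] 283 297 234 250
39 [ 0.49496233 -0.06555515  0.07281952]
```

Request:
{"fn": "servo_tool", "kwargs": {"moves": [[0,[0.019,-0.022,-0.009],0],[0,[0.019,-0.022,-0.009],0],[0,[0.019,-0.022,-0.009],0],[0,[0.019,-0.022,-0.009],0],[0,[0.019,-0.022,-0.009],0],[0,[0.019,-0.022,-0.009],0],[0,[0.019,-0.022,-0.009],0],[0,[0.019,-0.022,-0.009],0]]}}

```text
time: 0.82
tool_pos: [0.3541, -0.3746, 0.3216]
tcp_rot: [-3.05, -0.694, 0.009]
wrist_force: [0.4, 0.2, 0.4]
width: 0.999
```

Request:
{"fn": "servo_tool", "kwargs": {"moves": [[0,[0.019,-0.022,-0.003],0],[0,[0.019,-0.022,-0.003],0],[0,[0.019,-0.022,-0.003],0],[0,[0.019,-0.022,-0.003],0],[255,[0.019,-0.022,-0.003],0],[255,[0.019,-0.022,-0.003],0],[255,[0.019,-0.022,-0.003],0],[255,[0,0,0],0]]}}

```text
time: 1.48
tool_pos: [0.4086, -0.1644, 0.3467]
tcp_rot: [-3.049, -0.696, 0.003]
wrist_force: [0.2, -1.0, -0.4]
width: 0.453
```

Run:
```python
from h import *
print(bot.read_state())
snap('wrist','w1.png');snap('side','s1.png')
```

```text
{'time': 1.4833, 'q': array([-0.44632778, -0.23191238,  1.94321708,  0.0099047 ,  1.44016964,
        0.67414797]), 'joint_vel': array([-0.02470656, -0.00115196,  0.01229817, -0.06187664, -0.02042214,
       -0.04301655]), 'joint_torque': array([  0.67987762, -24.81324792, -37.69484639,   0.30640617,
         0.16491056,   0.51640939]), 'tool_pos': array([ 0.40861591, -0.16441932,  0.34674382]), 'tcp_rot': array([-3.04927735e+00, -6.96271130e-01,  2.55005815e-03]), 'wrist_force': array([ 0.23093303, -0.96121654, -0.4035408 ]), 'torque': array([-0.02812267,  0.02183593, -0.00245041]), 'width': 0.45291401416851296}
```

View pics/w1.png

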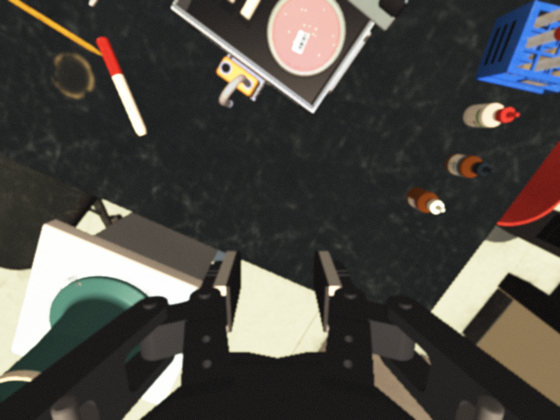

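View pics/s1.png

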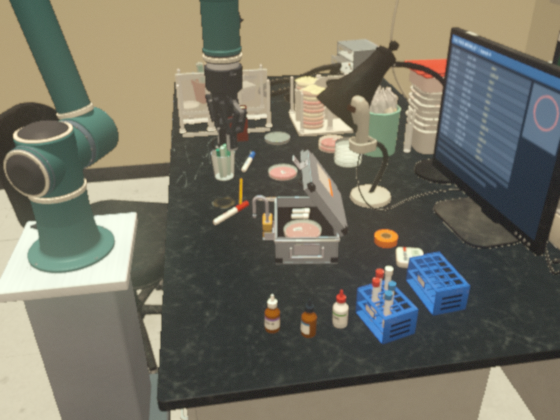

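Run:
```python
from h import *
c=load('w1.png'); im=c['pixels'][0:130,150:410,::-1]
cv2.imwrite('pics/wz.png',cv2.resize(im,None,fx=3,fy=3,interpolation=cv2.INTER_CUBIC))
im=c['pixels'][45:115,200:280,::-1]
cv2.imwrite('pics/wz2.png',cv2.resize(im,None,fx=8,fy=8,interpolation=cv2.INTER_CUBIC))
```

```text
(no output)
```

View pics/wz.png

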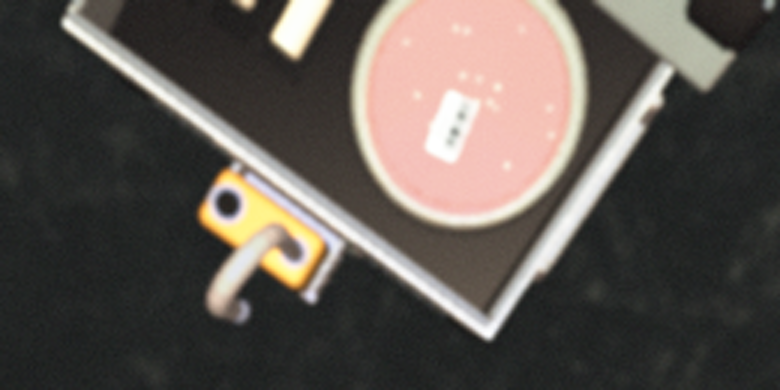

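View pics/wz2.png

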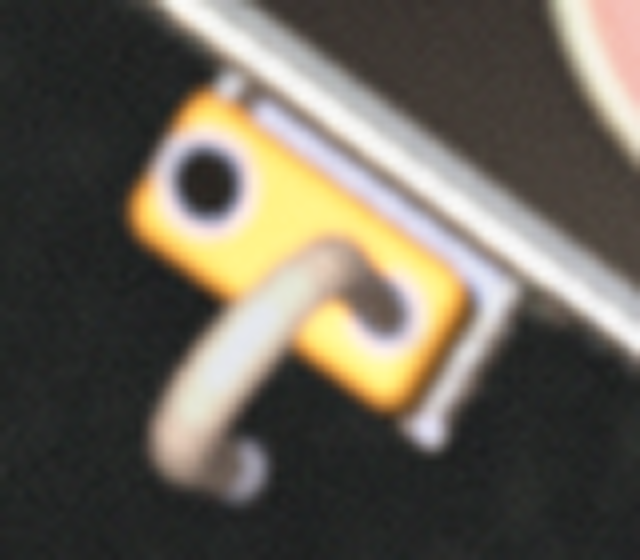

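Run:
```python
from h import *
c=load('w1.png')
T=plane(c,225.2,67.5,.074);H=plane(c,248.2,82.8,.074);toe=plane(c,230.3,103.2,.0825)
F=plane(c,313.2,111.8,.08);G=plane(c,171.3,7,.08)
print('T',T,'H',H,'toe',toe,'F',F,'G',G)
d=T-H;print('TH',np.linalg.norm(d),np.arctan2(d[1],d[0])-np.pi/2)
d2=toe-H;print('toe',np.linalg.norm(d2),np.arctan2(d2[1],d2[0])-np.arctan2(d[1],d[0]))
d=G-F;print('FG',np.linalg.norm(d),np.arctan2(d[1],d[0])-np.pi/2)
yaw=-.165;e=np.array([np.cos(yaw),np.sin(yaw),0])
print('case',(T+H)/2+.095*e,(F+G)/2+.075*e)
s=bot.read_state();print(s['tool_pos'])
# lid cloud from side
c=load('side0.png'); o=np.array([.59,-.083,0]);n=np.array([-e[1],e[0],0])
pts=[]
for v in range(145,240):
  for u in range(290,350):
    p=pt(c,u,v)-o; a,b,z=p@e,p@n,p[2]
    if z>.1 and -.1<a<.13 and abs(b)<.11: pts.append((a,b,z,u,v))
P=np.array(pts);print(len(P))
# orange/outer face points: those right side
for b in(-.08,-.05,0,.05,.09):
  k=abs(P[:,1]-b)<.012; Q=P[k]; i=np.argsort(Q[:,2])[::-1][:3]; print(b,Q[i].round(3).tolist())
```

```text
T [ 0.50250425 -0.04469278  0.074     ] H [ 0.49890823 -0.07704203  0.074     ] toe [ 0.46766216 -0.06780209  0.0825    ] F [ 0.50314488 -0.16465982  0.08      ] G [0.53351852 0.03384401 0.08      ]
TH 0.032548506611364304 -0.11070781679302755
toe 0.033674083065446 1.3939828162885943
FG 0.20081416158548976 -0.15183520261752048
case [ 0.59441598 -0.07647138  0.074     ] [ 0.59231307 -0.07772683  0.08      ]
[ 0.40786555 -0.16742601  0.34609473]
1897
-0.08 [[0.012, -0.07, 0.221, 311.0, 179.0], [0.007, -0.089, 0.221, 309.0, 183.0], [0.014, -0.083, 0.221, 312.0, 182.0]]
-0.05 [[0.011, -0.051, 0.222, 310.0, 175.0], [0.011, -0.046, 0.222, 310.0, 174.0], [0.013, -0.051, 0.222, 311.0, 175.0]]
0 [[-0.025, 0.011, 0.228, 294.0, 161.0], [-0.027, 0.012, 0.228, 293.0, 161.0], [-0.023, 0.007, 0.227, 295.0, 162.0]]
0.05 [[0.01, 0.057, 0.222, 308.0, 155.0], [0.01, 0.048, 0.221, 308.0, 157.0], [0.01, 0.054, 0.221, 308.0, 156.0]]
0.09 [[0.009, 0.095, 0.221, 307.0, 149.0], [0.009, 0.084, 0.221, 307.0, 151.0], [0.009, 0.09, 0.221, 307.0, 150.0]]
```

Run:
```python
from h import *
c=load('side0.png')
for u,v in [(345,90),(322,95),(360,75),(392,45),(352,108),(358,138),(372,160),(370,195),(445,40)]:
    print(u,v,pt(c,u,v).round(3))
```

```text
345 90 [0.787 0.295 0.273]
322 95 [0.727 0.337 0.248]
360 75 [0.84  0.326 0.307]
392 45 [0.942 0.353 0.384]
352 108 [0.75  0.088 0.293]
358 138 [0.775 0.099 0.202]
372 160 [ 0.914  0.371 -0.003]
370 195 [0.824 0.105 0.016]
445 40 [1.848 1.898 0.008]
```

Request:
{"fn": "servo_tool", "kwargs": {"moves": [[255,[0,0,0],-0.121],[255,[0,0,0],-0.121],[255,[0,0,0],-0.121],[255,[0,0,0],-0.121],[255,[0,0,0],-0.121],[255,[0,0,0],-0.121],[255,[0,0,0],-0.121],[255,[0,0,0],-0.121]]}}

```text
time: 2.25
tool_pos: [0.4044, -0.1759, 0.3424]
tcp_rot: [-2.345, -2.068, 0.007]
wrist_force: [-0.4, 0.5, 1.6]
width: 0.003
```

```bash
cat >> h.py <<'E'
from scipy.spatial.transform import Rotation as Ro
C=np.array([.593,-.077]);YAW=-.155
def W(a,b,z):
    e=np.array([np.cos(YAW),np.sin(YAW)]);n=np.array([-e[1],e[0]]); return np.r_[C+a*e+b*n,z]
def rel():
    s=bot.read_state();p=s['tool_pos'];e=np.array([np.cos(YAW),np.sin(YAW)]);n=np.array([-e[1],e[0]])
    d=p[:2]-C; R=Ro.from_rotvec(s['tcp_rot']).as_matrix()
    print('t',s['time'],'a,b,z',(d@e).round(4),(d@n).round(4),p[2].round(4),'xang',np.arctan2(R[1,0],R[0,0]).round(4),'tilt',R[:,2].round(3),'F',s['wrist_force'].round(2),'w',s['width'].round(3),'q',s['q'].round(2))
    return s,R
def todelta(target):
    s,R=rel(); print('tool delta',(R.T@(target-s['tool_pos'])).round(4))
E
python3 - <<'E'
from h import *
todelta(W(.06,.01,.31))
E
```

```text
Traceback (most recent call last):
  File "h.py", line 25, in todelta
    s,R=rel(); print('tool delta',(R.T@(target-s['tool_pos'])).round(4))
        ~~~^^
  File "h.py", line 22, in rel
    print('t',s['time'],'a,b,z',(d@e).round(4),(d@n).round(4),p[2].round(4),'xang',np.arctan2(R[1,0],R[0,0]).round(4),'tilt',R[:,2].round(3),'F',s['wrist_force'].round(2),'w',s['width'].round(3),'q',s['q'].round(2))
                                                                                                                                                                               ^^^^^^^^^^^^^^^^
AttributeError: 'float' object has no attribute 'round'
```

```bash
sed -i "s/s\['width'\].round(3)/round(s['width'],3)/" h.py
python3 - <<'E'
from h import *
todelta(W(.06,.01,.31))
E
```

```text
t 2.25 a,b,z -0.1711 -0.1268 0.3424 xang 1.4457 tilt [-0.013  0.008 -1.   ] F [-0.4   0.51  1.61] w 0.003 q [-0.47 -0.23  1.95  0.    1.44 -0.34]
tool delta [0.1296 0.2355 0.0299]
```

Request:
{"fn": "servo_tool", "kwargs": {"moves": [[255,[0.017,0.03,0],0],[255,[0.017,0.03,0],0],[255,[0.017,0.03,0],0],[255,[0.017,0.03,0],0],[255,[0.017,0.03,0],0],[255,[0.017,0.03,0],0],[255,[0.017,0.03,0],0],[255,[0.017,0.03,0],0.03]]}}

```text
time: 2.92
tool_pos: [0.6626, -0.0847, 0.3339]
tcp_rot: [-2.392, -2.014, 0.024]
wrist_force: [-0.7, -0.6, 0.1]
width: 0.0
```

Run:
```python
from h import *
todelta(W(.06,.01,.24))
th=.97
for th in (1.0,.97,.8,.6,.4,.2,0): print(th,.078-.148*np.cos(th)+.024*np.sin(th)+.0145, .081+.148*np.sin(th)+.024*np.cos(th)+.025)
```

```text
t 2.9167 a,b,z 0.07 0.0031 0.3339 xang 1.3999 tilt [-0.021  0.001 -1.   ] F [-0.69 -0.65  0.15] w 0.0 q [-0.16  0.23  1.51 -0.    1.43  0.01]
tool delta [ 0.0069 -0.0081  0.094 ]
1.0 0.03273056236690483 0.24350496109240402
0.97 0.028632926508390368 0.2416502743219391
0.8 0.006603953198208072 0.22888966247746131
0.6 -0.016098251645151544 0.2093751408202975
0.4 -0.03447098689701938 0.18573937851774952
0.2 -0.04778178958142229 0.15892465882585885
0 -0.055499999999999994 0.13
```

Request:
{"fn": "servo_tool", "kwargs": {"moves": [[255,[0.003,0,0.022],0],[255,[0.002,0,0.022],0],[255,[0.002,0,0.022],0],[255,[0,0,0.022],0],[255,[0,-0.01,0],0],[255,[0,-0.01,0],0],[255,[0,-0.01,0],0],[255,[0,-0.005,0],0]]}}

```text
time: 3.58
tool_pos: [0.6327, -0.081, 0.2345]
tcp_rot: [-2.397, -2.002, 0.034]
wrist_force: [0.6, 0.5, -0.6]
width: -0.003
```

Run:
```python
from h import *
rel(); snap('side','s2.png')
c=load('s2.png'); im=c['pixels'][80:280,220:400,::-1]; cv2.imwrite('pics/sz2.png',cv2.resize(im,None,fx=3,fy=3))
```

```text
t 3.5833 a,b,z 0.0398 0.0022 0.2345 xang 1.3916 tilt [-0.028 -0.    -1.   ] F [ 0.56  0.48 -0.59] w -0.003 q [-0.16  0.23  1.69 -0.01  1.25  0.02]
```

View pics/sz2.png

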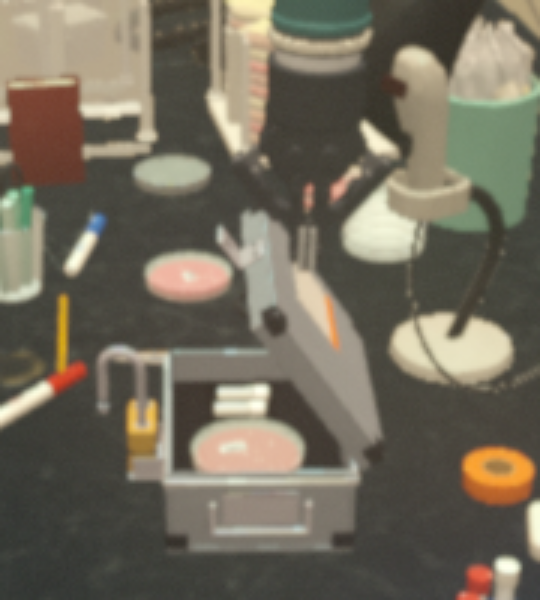

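Request:
{"fn": "servo_tool", "kwargs": {"moves": [[255,[0,-0.012,0],0],[255,[0,-0.012,0.003],0],[255,[0,-0.01,0.005],0],[255,[0,-0.012,0.009],0],[255,[0,-0.012,0.01],0],[255,[0,-0.01,0.011],0],[255,[0,-0.008,0.012],0],[255,[0,-0.006,0.012],0]]}}

```text
time: 4.3
tool_pos: [0.5637, -0.072, 0.1941]
tcp_rot: [2.399, 1.995, 0.018]
wrist_force: [-0.3, 0.9, 3.0]
width: 0.005
```

Run:
```python
from h import *
rel(); snap('side','s3.png')
c=load('s3.png'); im=c['pixels'][80:280,220:400,::-1]; cv2.imwrite('pics/sz3.png',cv2.resize(im,None,fx=3,fy=3))
```

```text
t 4.3 a,b,z -0.0297 0.0004 0.1941 xang 1.3875 tilt [ 0.022 -0.009 -1.   ] F [-0.34  0.92  2.97] w 0.005 q [-0.17  0.1   1.92 -0.01  1.1   0.02]
```

View pics/sz3.png

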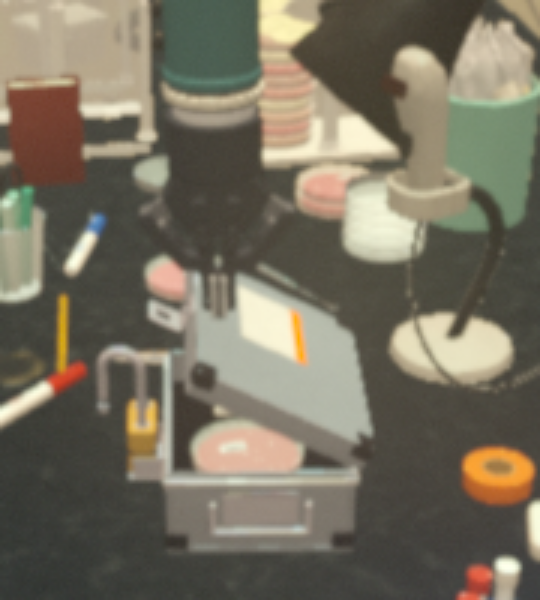

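Request:
{"fn": "servo_tool", "kwargs": {"moves": [[255,[0,-0.006,0.009],0],[255,[0,-0.006,0.009],0],[255,[0,-0.005,0.009],0],[255,[0,-0.003,0.009],0],[255,[0,-0.003,0.008],0],[255,[0,-0.002,0.007],0],[255,[0,-0.001,0.006],0],[255,[0,0,0.005],0]]}}

```text
time: 5.02
tool_pos: [0.5373, -0.068, 0.1294]
tcp_rot: [2.399, 1.995, 0.018]
wrist_force: [-22.7, 4.0, 62.0]
width: -0.005
```

Run:
```python
from h import *
rel()
```

```text
t 5.0167 a,b,z -0.0564 0.0003 0.1294 xang 1.3872 tilt [ 0.022 -0.009 -1.   ] F [-22.71   3.98  62.  ] w -0.005 q [-0.17  0.11  2.03 -0.01  0.97  0.02]
```

Request:
{"fn": "servo_tool", "kwargs": {"moves": [[255,[0,0,-0.006],0],[255,[0,0,-0.02],0],[255,[0,0,-0.03],0],[255,[0,0,-0.03],0],[255,[0,-0.02,-0.03],0.0],[255,[0,-0.03,-0.03],0],[255,[0,-0.03,-0.02],0],[255,[0,-0.02,0],0]]}}

```text
time: 5.68
tool_pos: [0.434, -0.048, 0.2946]
tcp_rot: [2.406, 2.0, 0.005]
wrist_force: [-0.6, 0.4, -0.5]
width: 0.001
```

Run:
```python
from h import *
rel(); snap('side','s4.png');snap('wrist','w4.png')
c=load('s4.png'); im=c['pixels'][80:280,220:400,::-1]; cv2.imwrite('pics/sz4.png',cv2.resize(im,None,fx=3,fy=3))
```

```text
t 5.6833 a,b,z -0.1616 0.0041 0.2946 xang 1.387 tilt [ 0.011 -0.007 -1.   ] F [-0.57  0.41 -0.55] w 0.001 q [-0.16 -0.23  2.04 -0.01  1.33  0.02]
```

View pics/sz4.png

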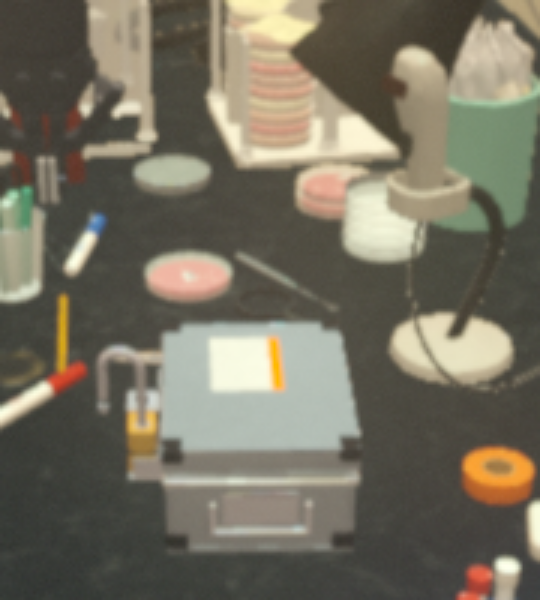

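View pics/w4.png

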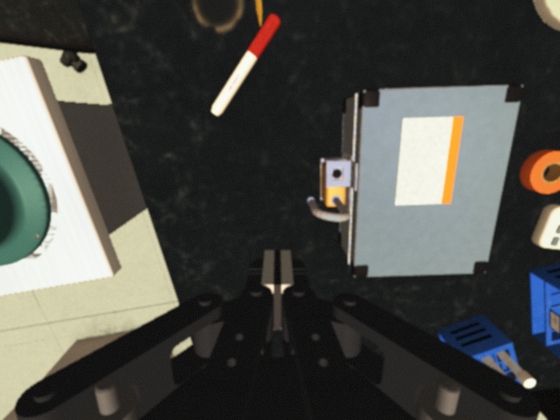

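Run:
```python
from h import *
c=load('w4.png'); im=c['pixels'][145:235,295:375,::-1]
cv2.imwrite('pics/wz4.png',cv2.resize(im,None,fx=6.5,fy=6.5,interpolation=cv2.INTER_CUBIC))
```

```text
(no output)
```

View pics/wz4.png

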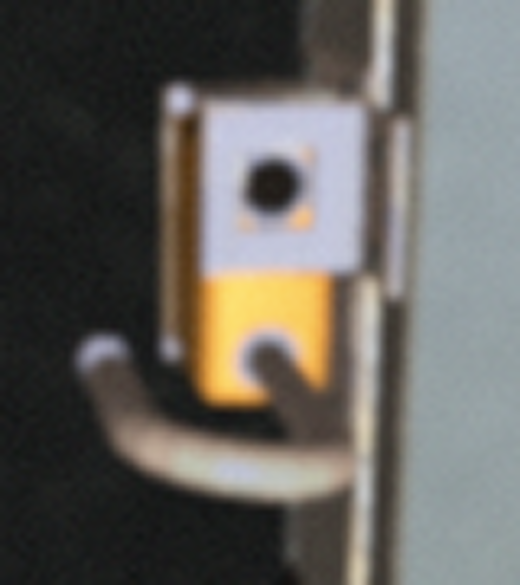

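Run:
```python
from h import *
c=load('w4.png')
f=lambda x,y,z:plane(c,295+(x+.5)/6.5-.5,145+(y+.5)/6.5-.5,z)
T=f(273,186,.074);H=f(267,358,.074);toe=f(102,350,.0825);bow=f(237,472,.142)
ang=lambda d:np.arctan2(d[1],d[0])
print(T,H,toe,bow,(H+toe)/2); d=T-H;print(np.linalg.norm(d),ang(d)-np.pi/2)
d=toe-H;print(np.linalg.norm(d),ang(d)-np.pi/2-YAW, ang(d))
# bow line ends: projected at z=.142 midline direction
a=f(160,455,.138);b=f(310,480,.138);print('bow dir',ang(a-b))
# lid front edge for yaw
E1=f(430,100,.105);E2=f(405,500,.105);print('edge yaw',ang(E1-E2)-np.pi/2)
for u,v in((330,213),(326,213),(322,212),(334,215)): print(pt(c,u,v).round(4))
```

```text
[ 0.50291487 -0.04569472  0.074     ] [ 0.49790024 -0.07718293  0.074     ] [ 0.46766934 -0.06760918  0.0825    ] [ 0.48032105 -0.07286528  0.142     ] [ 0.48278479 -0.07239605  0.07825   ]
0.031885007374147706 -0.15792778432607446
0.03283007889029086 1.4191009520624094 2.834897278857306
bow dir 2.7828858217988217
edge yaw -0.16154125528625962
[ 0.4796 -0.0677  0.1441]
[ 0.4759 -0.0671  0.1436]
[ 0.4725 -0.0661  0.1416]
[ 0.4827 -0.0693  0.1472]
```

Request:
{"fn": "servo_tool", "kwargs": {"moves": [[140,[0,0,0],-0.124],[140,[0,0,0],-0.124],[140,[0,0,0],-0.124],[140,[0,0,0],-0.124],[140,[0,0,0],-0.124],[140,[0,0,0],-0.124],[140,[0,0,0],-0.124],[140,[0,0,0],-0.124]]}}

```text
time: 6.45
tool_pos: [0.4342, -0.048, 0.2808]
tcp_rot: [-1.149, -2.922, 0.009]
wrist_force: [-0.2, 0.8, -0.2]
width: 0.446
```

Request:
{"fn": "servo_tool", "kwargs": {"moves": [[140,[0,0,0],-0.12],[140,[0,0,0],-0.12],[140,[0,0,0],-0.12],[140,[0,0,0],-0.06],[140,[0,0,0.01],0],[140,[0,0,0.02],0],[140,[0,0,0.02],0],[140,[0,0,0],0]]}}

```text
time: 7.12
tool_pos: [0.4364, -0.0489, 0.2162]
tcp_rot: [-0.487, -3.087, 0.008]
wrist_force: [-1.4, 0.2, -0.3]
width: 0.449
```

Run:
```python
from h import *
todelta(np.array([.483,-.072,.215])); snap('wrist','w5.png')
```

```text
t 7.1167 a,b,z -0.159 0.0036 0.2162 xang 2.8288 tilt [-0.017 -0.003 -1.   ] F [-1.35  0.22 -0.29] w 0.449 q [-0.16 -0.15  2.12 -0.01  1.19 -1.42]
tool delta [-0.0514 -0.0076  0.0005]
```

View pics/w5.png

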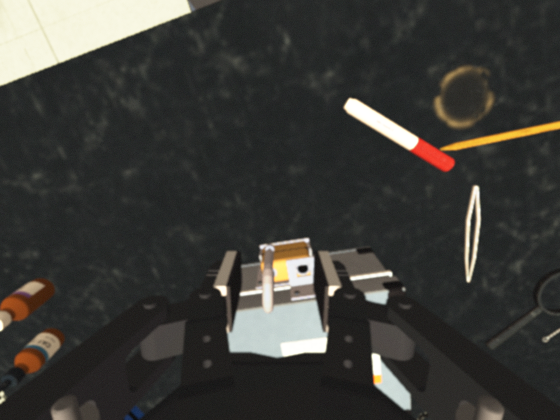

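Request:
{"fn": "servo_tool", "kwargs": {"moves": [[140,[-0.013,-0.002,0],0],[140,[-0.013,-0.002,0],0],[140,[-0.013,-0.002,0],0],[140,[-0.012,-0.002,0],0],[140,[-0.001,0,0.008],0],[140,[0,0,0.008],0],[140,[0,0,0.008],0],[140,[0,0,0],0]]}}

```text
time: 7.83
tool_pos: [0.4871, -0.0739, 0.1908]
tcp_rot: [-0.496, -3.086, 0.008]
wrist_force: [-0.6, 0.1, 0.4]
width: 0.454
```

Run:
```python
from h import *
todelta(np.array([.483,-.072,.156])); snap('wrist','w6.png')
```

```text
t 7.8333 a,b,z -0.1051 -0.0132 0.1908 xang 2.8228 tilt [-0.017 -0.002 -1.   ] F [-0.6   0.1   0.36] w 0.454 q [-0.2  -0.02  2.05 -0.01  1.13 -1.45]
tool delta [0.0039 0.0008 0.0348]
```

View pics/w6.png

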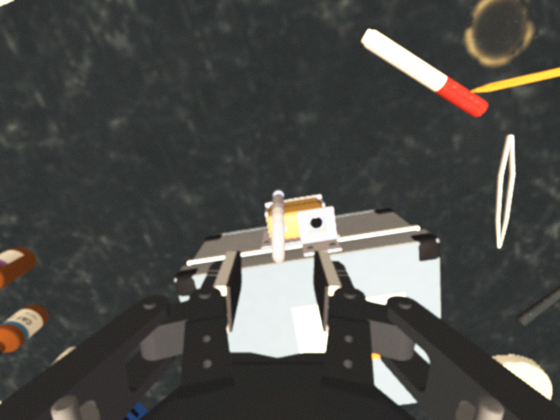

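Request:
{"fn": "servo_tool", "kwargs": {"moves": [[140,[0.002,0,0.01],0],[140,[0.002,0,0.01],0],[140,[0,0,0.01],0],[140,[0,0,0.003],0],[140,[0,0,0],0],[170,[0,0,0],0],[170,[0,0,0],0],[170,[0,0,0],0]], "newtons": 20}}

```text
time: 8.55
tool_pos: [0.48, -0.0715, 0.1541]
tcp_rot: [-0.495, -3.084, 0.008]
wrist_force: [-0.3, 0.4, -0.5]
width: 0.334
```

Run:
```python
from h import *
todelta(np.array([.483,-.072,.156])); snap('wrist','w7.png'); c=snap('side','s7.png')
im=c['pixels'][120:270,200:380,::-1]; cv2.imwrite('pics/sz7.png',cv2.resize(im,None,fx=4,fy=4))
```

```text
t 8.55 a,b,z -0.1125 -0.012 0.1541 xang 2.8235 tilt [-0.019 -0.002 -1.   ] F [-0.33  0.42 -0.47] w 0.334 q [-0.2   0.    2.1  -0.01  1.06 -1.45]
tool delta [-0.003   0.0004 -0.0019]
```

View pics/w7.png

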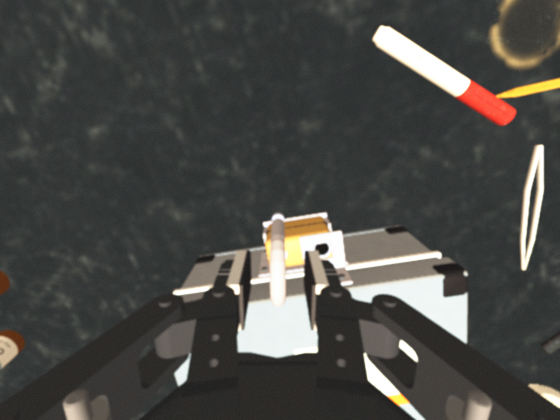

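View pics/sz7.png

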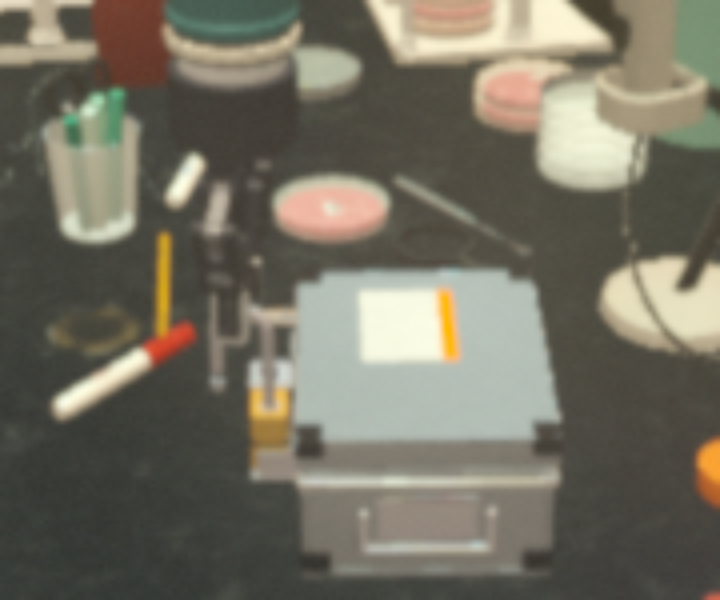

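Request:
{"fn": "servo_tool", "kwargs": {"moves": [[255,[-0.001,0,0],0],[255,[-0.001,0,0],0],[255,[-0.001,0,0],0],[255,[0,0,0],0],[255,[0,0,0],0],[255,[0,0,0],0],[255,[0,0,0],0],[255,[0,0,0],0]], "newtons": 20}}

```text
time: 9.32
tool_pos: [0.4827, -0.072, 0.1551]
tcp_rot: [-0.494, -3.083, 0.006]
wrist_force: [-1.4, 0.7, 0.5]
width: 0.078
```

Run:
```python
from h import *
todelta(np.array([.483,-.072,.156])); snap('wrist','w8.png'); c=snap('side','s8.png')
im=c['pixels'][120:270,200:380,::-1]; cv2.imwrite('pics/sz8.png',cv2.resize(im,None,fx=4,fy=4))
```

```text
t 9.3167 a,b,z -0.1097 -0.0121 0.1551 xang 2.8234 tilt [-0.02  -0.001 -1.   ] F [-1.43  0.69  0.48] w 0.078 q [-0.2   0.01  2.09 -0.01  1.06 -1.45]
tool delta [-0.0002  0.0001 -0.0009]
```

View pics/sz8.png

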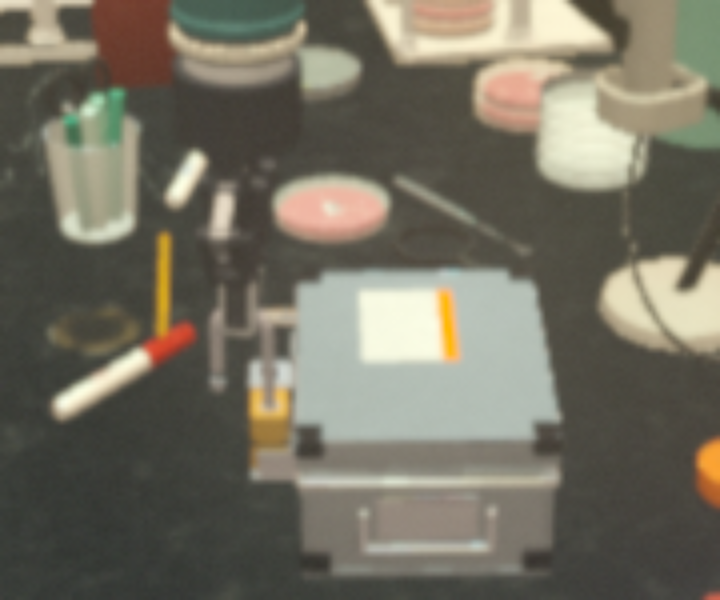

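Request:
{"fn": "servo_tool", "kwargs": {"moves": [[255,[0,0.002,0],0.118],[255,[0,0.002,0],0.118],[255,[0,0.002,0],0.118],[255,[0,0.002,0],0.118],[255,[0,0.002,0],0.118],[255,[0,0.002,0],0.118],[255,[0,0.002,0],0.118],[255,[0,0.002,0],0.118]]}}

```text
time: 10.08
tool_pos: [0.4939, -0.061, 0.155]
tcp_rot: [-1.9, -2.485, 0.02]
wrist_force: [-0.8, -0.1, 0.7]
width: 0.079
```

Run:
```python
from h import *
s,R=rel(); H=np.array([.4983,-.0771]); x=np.arctan2(R[1,0],R[0,0]); t=H+.016*np.array([np.cos(x),np.sin(x)]); todelta(np.r_[t,.155]); print(s['torque'])
snap('wrist','w9.png')
```

```text
t 10.0833 a,b,z -0.1004 0.0005 0.155 xang 1.8362 tilt [-0.018 -0.002 -1.   ] F [-0.82 -0.12  0.74] w 0.079 q [-0.17  0.03  2.07 -0.01  1.06 -0.43]
t 10.0833 a,b,z -0.1004 0.0005 0.155 xang 1.8362 tilt [-0.018 -0.002 -1.   ] F [-0.82 -0.12  0.74] w 0.079 q [-0.17  0.03  2.07 -0.01  1.06 -0.43]
tool delta [-0.0007  0.     -0.    ]
[ 0.06194063  0.20309838 -0.01238805]
```

View pics/w9.png

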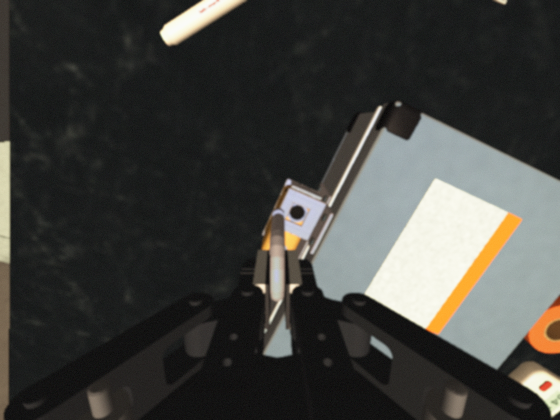

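Request:
{"fn": "servo_tool", "kwargs": {"moves": [[255,[-0.0003,0.0017,0],0.105],[255,[0,0.0017,0],0.105],[255,[0,0.0017,0],0.1],[255,[0,0.0015,0],0.08],[255,[0,0,0],0],[255,[0,0,0],0],[255,[0,0,0],0],[255,[0,0,0],0]]}}

```text
time: 10.8
tool_pos: [0.5004, -0.0606, 0.155]
tcp_rot: [-2.349, -2.068, 0.024]
wrist_force: [-1.9, -0.1, 0.8]
width: 0.084
```

Run:
```python
from h import *
s,R=rel(); H=np.array([.4983,-.0771]); x=np.arctan2(R[1,0],R[0,0]); t=H+.016*np.array([np.cos(x),np.sin(x)]); todelta(np.r_[t,.155])
c=snap('wrist','w10.png')
im=c['pixels'][170:290,230:350,::-1]; cv2.imwrite('pics/wz10.png',cv2.resize(im,None,fx=5,fy=5,interpolation=cv2.INTER_CUBIC))
```

```text
t 10.8 a,b,z -0.094 0.0019 0.155 xang 1.4438 tilt [-0.019 -0.001 -1.   ] F [-1.88 -0.05  0.83] w 0.084 q [-0.17  0.04  2.06 -0.01  1.06 -0.04]
t 10.8 a,b,z -0.094 0.0019 0.155 xang 1.4438 tilt [-0.019 -0.001 -1.   ] F [-1.88 -0.05  0.83] w 0.084 q [-0.17  0.04  2.06 -0.01  1.06 -0.04]
tool delta [-0.0006  0.     -0.    ]
```

View pics/wz10.png

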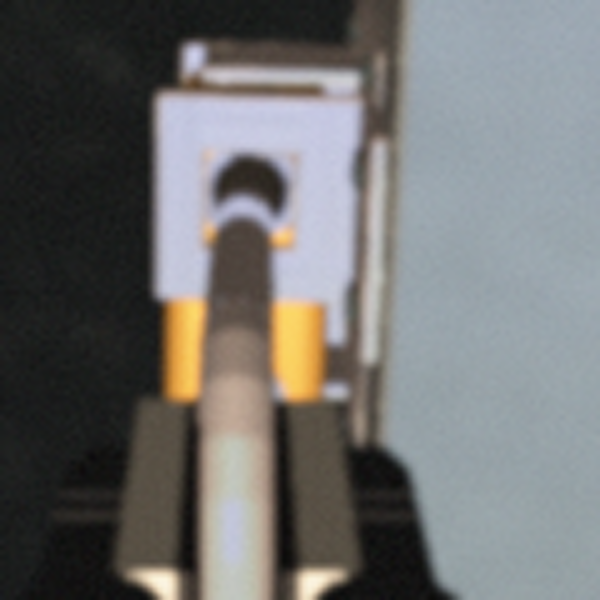

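Request:
{"fn": "servo_tool", "kwargs": {"moves": [[255,[0,0.0005,0],0.03],[255,[0,0,0],0.005],[255,[0,0,0],0],[200,[0,0,0],0],[200,[0,0,0],0],[200,[0,0,-0.01],0],[200,[0,0,-0.01],0],[200,[0,0,-0.01],0]]}}

```text
time: 11.52
tool_pos: [0.5009, -0.0608, 0.185]
tcp_rot: [-2.379, -2.034, 0.026]
wrist_force: [-0.1, -0.2, -1.0]
width: 0.213
```

Request:
{"fn": "servo_tool", "kwargs": {"moves": [[200,[0,0,-0.01],0],[200,[0,0,-0.01],0],[200,[0,0,-0.01],0],[255,[0,0,0],0],[255,[0,0,0],0],[255,[0,0,0],0],[255,[0,0,0],0],[255,[0,0,0],0]]}}

```text
time: 12.18
tool_pos: [0.5049, -0.0614, 0.225]
tcp_rot: [-2.385, -2.04, 0.015]
wrist_force: [-0.4, 0.4, 0.2]
width: -0.003
```

Run:
```python
from h import *
s,R=rel(); H=np.array([.4983,-.0771]); x=np.pi/2-.16; t=H+.016*np.array([np.cos(x),np.sin(x)]); print(t); todelta(np.r_[t,.178])
c=snap('wrist','w11.png'); d=snap('side','s11.png')
im=c['pixels'][140:300,200:360,::-1]; im=cv2.resize(im,(400,400),interpolation=cv2.INTER_CUBIC)
im2=cv2.resize(d['pixels'][140:270,210:340,::-1],(400,400),interpolation=cv2.INTER_CUBIC)
cv2.imwrite('pics/wz11.png',np.hstack([im,im2]))
```

```text
t 12.1833 a,b,z -0.0894 0.0019 0.225 xang 1.4153 tilt [-0.009 -0.004 -1.   ] F [-0.38  0.39  0.18] w -0.003 q [-0.17 -0.02  1.98 -0.01  1.19 -0.01]
[ 0.50084909 -0.06130436]
t 12.1833 a,b,z -0.0894 0.0019 0.225 xang 1.4153 tilt [-0.009 -0.004 -1.   ] F [-0.38  0.39  0.18] w -0.003 q [-0.17 -0.02  1.98 -0.01  1.19 -0.01]
tool delta [-0.0003 -0.0037  0.0471]
```

View pics/wz11.png

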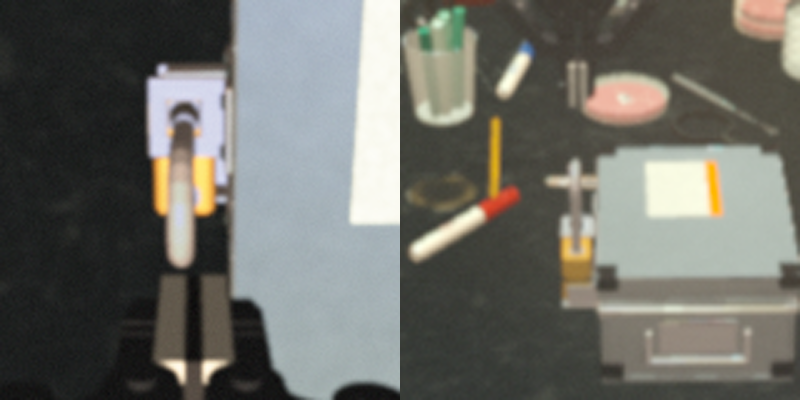

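Run:
```python
from h import *
c=load('w11.png')
im=c['pixels'][160:250,250:310,::-1]; cv2.imwrite('pics/wz12.png',cv2.resize(im,None,fx=6.5,fy=6.5,interpolation=cv2.INTER_CUBIC))
```

```text
(no output)
```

View pics/wz12.png

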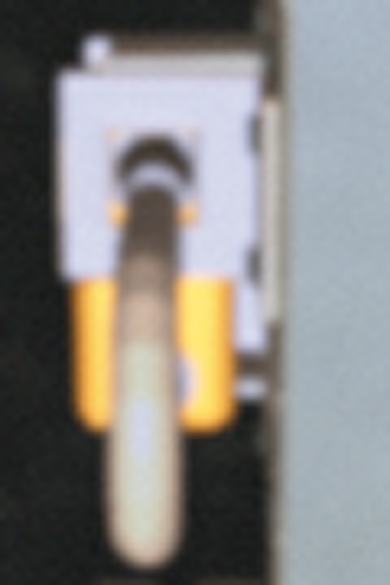

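Run:
```python
from h import *
c=load('w11.png')
f=lambda x,y,z:plane(c,250+(x+.5)/6.5-.5,160+(y+.5)/6.5-.5,z)
B=f(155,172,.074); 
for y,z in((176,.0825),(195,.0825),): print('toe',f(151,y,z))
print('bore',B)
tabc=f(161,173,.079);print('tab c',tabc)
crown=f(143,440,.146);print('crown', crown,'end',f(145,560,.13))
# horizontal angle of bow: two points along ridge at z~.144
print(proj(c,[.5008,-.0613,.146]), (proj(c,[.5008,-.0613,.146])-[250,160])*6.5)
H=np.array([.4983,-.0771,0]);
for s in(0,.1,-.1):
  x=np.pi/2-.16+s; t=H+[.032*np.cos(x),.032*np.sin(x),.0825]; print(s,(proj(c,t)-[250,160])*6.5)
print('H',(proj(c,H+[0,0,.074])-[250,160])*6.5)
```

```text
toe [ 0.50233708 -0.04449318  0.0825    ]
toe [ 0.5019016  -0.04718732  0.0825    ]
bore [ 0.50251012 -0.04587852  0.074     ]
tab c [ 0.50360585 -0.04505557  0.079     ]
crown [ 0.50037613 -0.05980032  0.146     ] end [ 0.49671778 -0.08119248  0.13      ]
[272.49169982 229.11159845] [146.19604883 449.22538995]
0 [156.87607819 179.11531277]
0.1 [134.09691639 180.09719731]
-0.1 [179.65632526 180.36171715]
H [157.64154708 375.50414661]
```

Request:
{"fn": "servo_tool", "kwargs": {"moves": [[255,[0,-0.002,0.012],0],[255,[0,-0.002,0.012],0],[255,[0,0,0.01],0],[255,[0,0,0.005],0],[255,[0,0,0],0],[255,[0,0,0],0],[255,[0,0,0],0],[255,[0,0,0],0]]}}

```text
time: 12.95
tool_pos: [0.497, -0.0603, 0.1772]
tcp_rot: [-2.38, -2.036, 0.024]
wrist_force: [-0.1, -0.1, 0.8]
width: -0.001
```

Run:
```python
from h import *
todelta(np.array([.5005,-.0605,.172]))
```

```text
t 12.95 a,b,z -0.0975 0.0016 0.1772 xang 1.4153 tilt [-0.018 -0.003 -1.   ] F [-0.13 -0.1   0.77] w -0.001 q [-0.17  0.01  2.04 -0.01  1.11 -0.01]
tool delta [0.0004 0.0036 0.0052]
```

Request:
{"fn": "servo_tool", "kwargs": {"moves": [[255,[0,0.0035,0],0],[255,[0,0.0005,0.001],0],[255,[0,0,0.001],0],[255,[0,0,0.001],0],[255,[0,0,0.001],0],[255,[0,0,0.001],0],[255,[0,0,0.001],0],[255,[0,0,0.001],0]]}}

```text
time: 13.62
tool_pos: [0.5035, -0.0614, 0.1722]
tcp_rot: [-2.383, -2.039, 0.018]
wrist_force: [0.2, -0.3, 0.9]
width: -0.002
```

Run:
```python
from h import *
todelta(np.array([.5005,-.0605,.172]))
```

```text
t 13.6167 a,b,z -0.0909 0.0016 0.1722 xang 1.4154 tilt [-0.012 -0.003 -1.   ] F [ 0.19 -0.35  0.93] w -0.002 q [-0.17  0.02  2.04 -0.01  1.09 -0.01]
tool delta [ 0.0004 -0.0031  0.0003]
```

Request:
{"fn": "servo_tool", "kwargs": {"moves": [[255,[0,-0.0015,0],0],[255,[0,0,0.0005],0],[255,[0,0,0.0005],0],[255,[0,0,0.001],0],[255,[0,0,0.001],0],[255,[0,0,0.001],0],[255,[0,0,0.001],0],[255,[0,0,0.001],0]]}}

```text
time: 14.28
tool_pos: [0.5028, -0.0612, 0.1682]
tcp_rot: [-2.385, -2.04, 0.015]
wrist_force: [-0.8, -0.0, 3.4]
width: -0.001
```

Run:
```python
from h import *
todelta(np.array([.5005,-.0605,.172]))
```

```text
t 14.2833 a,b,z -0.0916 0.0017 0.1682 xang 1.4153 tilt [-0.01  -0.004 -1.   ] F [-0.84 -0.03  3.44] w -0.001 q [-0.17  0.02  2.05 -0.01  1.08 -0.01]
tool delta [ 0.0003 -0.0024 -0.0038]
```

Request:
{"fn": "servo_tool", "kwargs": {"moves": [[255,[0,0,0.001],0],[255,[0,0,0.001],0],[255,[0,0,0.001],0],[255,[0,0,0.001],0],[255,[0,0,0.001],0],[255,[0,0,0.001],0],[255,[0,0,0.001],0],[255,[0,0,0.001],0]]}}

```text
time: 14.95
tool_pos: [0.5028, -0.0612, 0.1615]
tcp_rot: [-2.384, -2.04, 0.015]
wrist_force: [-0.8, 1.3, 6.5]
width: -0.003
```

Request:
{"fn": "servo_tool", "kwargs": {"moves": [[255,[0,0,0.001],0],[255,[0,0,0.001],0],[255,[0,0,0.001],0],[255,[0,0,0.001],0],[255,[0,0,0.001],0],[255,[0,0,0.001],0],[255,[0,0,0.001],0],[255,[0,0,0.001],0]]}}

```text
time: 15.62
tool_pos: [0.503, -0.0613, 0.1596]
tcp_rot: [-2.384, -2.04, 0.016]
wrist_force: [-3.6, 0.2, 10.2]
width: 0.001
```

Run:
```python
from h import *
rel()
c=snap('wrist','w13.png'); d=snap('side','s13.png')
im=c['pixels'][170:290,230:350,::-1]; im=cv2.resize(im,(400,400),interpolation=cv2.INTER_CUBIC)
im2=cv2.resize(d['pixels'][170:250,230:310,::-1],(400,400),interpolation=cv2.INTER_CUBIC)
cv2.imwrite('pics/wz13.png',np.hstack([im,im2]))
rel()
```

```text
t 15.6167 a,b,z -0.0914 0.0016 0.1596 xang 1.4154 tilt [-0.01  -0.004 -1.   ] F [-3.58  0.19 10.2 ] w 0.001 q [-0.17  0.03  2.05 -0.01  1.06 -0.01]
t 15.7167 a,b,z -0.0913 0.0016 0.1596 xang 1.4154 tilt [-0.01  -0.004 -1.   ] F [-3.84  0.42 10.83] w 0.002 q [-0.17  0.03  2.05 -0.01  1.06 -0.01]
```

View pics/wz13.png

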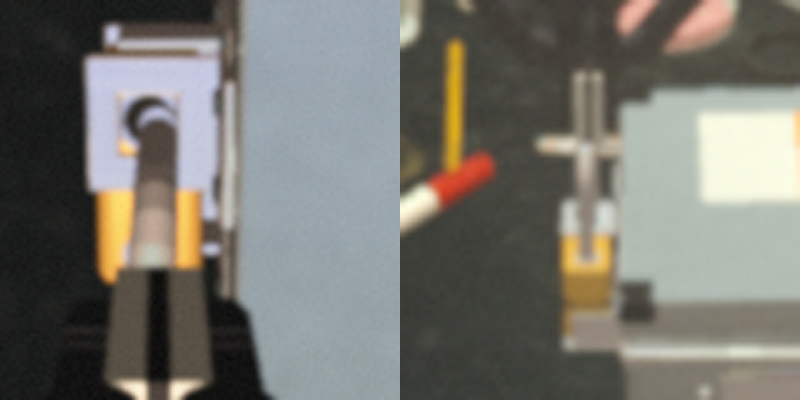

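Request:
{"fn": "servo_tool", "kwargs": {"moves": [[255,[0,0,-0.004],0],[255,[0,0,-0.006],0],[255,[0,0,-0.01],0],[255,[0,0,-0.01],0],[255,[0,0,-0.01],0],[255,[0,0,-0.01],0],[255,[0,0,-0.005],0],[255,[0,0,0],0]]}}

```text
time: 16.38
tool_pos: [0.503, -0.061, 0.2181]
tcp_rot: [-2.383, -2.039, 0.018]
wrist_force: [0.6, 0.0, -0.1]
width: 0.003
```

Run:
```python
from h import *
todelta(np.array([.5005,-.0605,.215]))
c=snap('wrist','w14.png')
im=c['pixels'][150:260,240:320,::-1]; cv2.imwrite('pics/wz14.png',cv2.resize(im,None,fx=5.4,fy=5.4,interpolation=cv2.INTER_CUBIC))
H=np.array([.4983,-.0771,0]);
for s in(0,.1,-.1,-.2):
  x=np.pi/2-.16+s; t=H+[.032*np.cos(x),.032*np.sin(x),.0825]; k=H+[.016*np.cos(x),.016*np.sin(x),.146];print(s,((proj(c,t)-[240,150])*5.4).round(),((proj(c,k)-[240,150])*5.4).round())
```

```text
t 16.3833 a,b,z -0.0914 0.0019 0.2181 xang 1.4154 tilt [-0.012 -0.004 -1.   ] F [ 0.61  0.04 -0.08] w 0.003 q [-0.17 -0.02  1.99 -0.01  1.18 -0.01]
tool delta [ 0.0002 -0.0025  0.0031]
0 [198. 212.] [192. 447.]
0.1 [179. 213.] [179. 447.]
-0.1 [218. 213.] [204. 447.]
-0.2 [237. 216.] [216. 449.]
```

View pics/wz14.png

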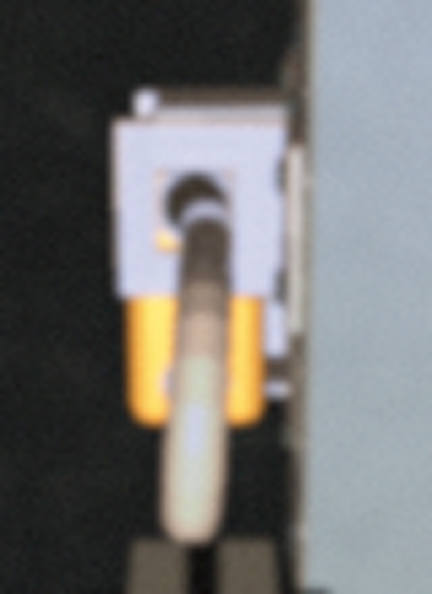

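Run:
```python
from h import *
d=snap('side','s14.png')
ims=[cv2.resize(load(f)['pixels'][180:240,245:295,::-1],(400,480),interpolation=cv2.INTER_CUBIC) for f in('s13.png','s14.png')]
cv2.imwrite('pics/z14.png',np.hstack(ims))
for z in(.146,.1346): print(((proj(d,[.5005,-.0605,z])-[245,180])*8).round())
for s in(0,-.1): 
  x=np.pi/2-.16+s; print(((proj(d,[.4983+.032*np.cos(x),-.0771+.032*np.sin(x),.0825])-[245,180])*8).round())
```

```text
[174.  96.]
[175. 129.]
[182. 249.]
[192. 249.]
```

View pics/z14.png

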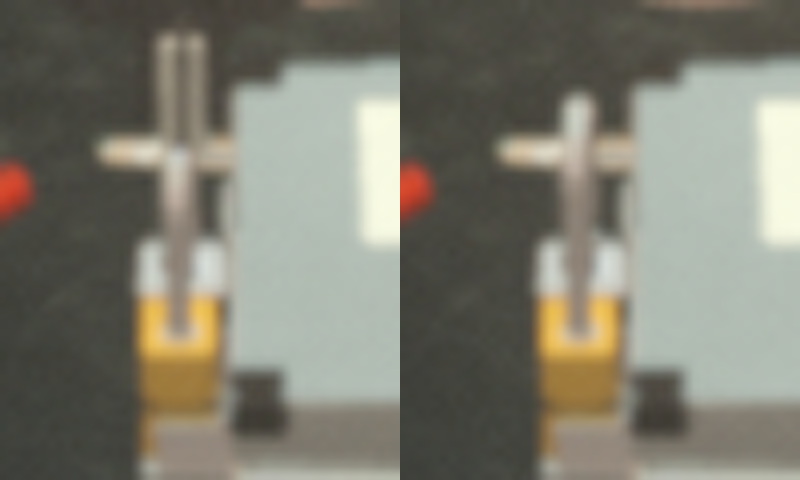

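Request:
{"fn": "servo_tool", "kwargs": {"moves": [[190,[0,-0.0015,0],0],[190,[0,0,0.004],0],[190,[0,0,0.008],0],[190,[0,0,0.008],0],[190,[0,0,0.006],0],[190,[0,0,0.004],0],[190,[0,0,0],0],[190,[0,0,0],0]], "newtons": 40}}

```text
time: 17.15
tool_pos: [0.4971, -0.0603, 0.179]
tcp_rot: [-2.378, -2.034, 0.028]
wrist_force: [0.1, 0.2, 0.4]
width: 0.253
```

Run:
```python
from h import *
todelta(np.array([.5005,-.0605,.162]))
c=snap('wrist','w15.png')
im=c['pixels'][150:330,200:380,::-1]; cv2.imwrite('pics/wz15.png',cv2.resize(im,None,fx=3,fy=3,interpolation=cv2.INTER_CUBIC))
```

```text
t 17.15 a,b,z -0.0974 0.0017 0.179 xang 1.4154 tilt [-0.022 -0.002 -1.   ] F [0.11 0.18 0.39] w 0.253 q [-0.17  0.01  2.04 -0.01  1.11 -0.01]
tool delta [0.0004 0.0038 0.0169]
```

View pics/wz15.png

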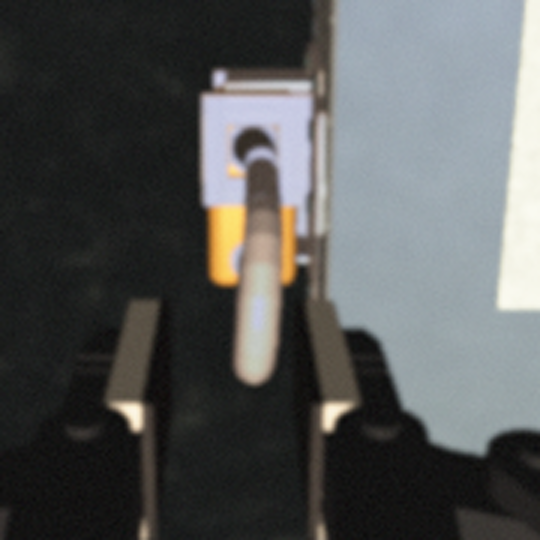

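Request:
{"fn": "servo_tool", "kwargs": {"moves": [[190,[0,0.002,0],0],[190,[0,0.001,0.003],0],[190,[0,0.001,0.003],0],[190,[0,0,0.003],0],[190,[0,0,0.003],0],[190,[0,0,0.002],0],[190,[0,0,0.001],0],[190,[0,0,0],0]]}}

```text
time: 17.87
tool_pos: [0.5023, -0.0612, 0.1637]
tcp_rot: [-2.379, -2.035, 0.025]
wrist_force: [0.7, -0.4, 0.3]
width: 0.256
```

Run:
```python
from h import *
todelta(np.array([.5005,-.0605,.162]))
```

```text
t 17.8667 a,b,z -0.092 0.0017 0.1637 xang 1.4154 tilt [-0.019 -0.002 -1.   ] F [ 0.72 -0.4   0.28] w 0.256 q [-0.17  0.03  2.05 -0.01  1.08 -0.01]
tool delta [ 0.0004 -0.0019  0.0017]
```

Request:
{"fn": "servo_tool", "kwargs": {"moves": [[190,[0,-0.001,0.001],0],[190,[0,0,0.0005],0],[190,[0,0,0],0],[190,[0,0,0],0],[190,[0,0,0],0],[190,[0,0,0],0],[190,[0,0,0],0],[190,[0,0,0],0]]}}

```text
time: 18.53
tool_pos: [0.5014, -0.0611, 0.1625]
tcp_rot: [-2.38, -2.036, 0.024]
wrist_force: [-0.5, -0.8, -0.3]
width: 0.256
```

Run:
```python
from h import *
todelta(np.array([.5005,-.0605,.162]))
```

```text
t 18.5333 a,b,z -0.093 0.0016 0.1625 xang 1.4153 tilt [-0.018 -0.002 -1.   ] F [-0.55 -0.77 -0.27] w 0.256 q [-0.17  0.03  2.05 -0.01  1.08 -0.01]
tool delta [ 0.0004 -0.0009  0.0005]
```

Request:
{"fn": "servo_tool", "kwargs": {"moves": [[190,[0,-0.0008,0],0],[255,[0,0,0],0],[255,[0,0,0],0],[255,[0,0,0],0],[255,[0,0,0],0],[255,[0,0,0],0],[255,[0,0,0],0],[255,[0,0,0],0]], "newtons": 40}}

```text
time: 19.2
tool_pos: [0.5007, -0.0609, 0.1627]
tcp_rot: [-2.38, -2.036, 0.023]
wrist_force: [-0.3, 1.4, 0.4]
width: 0.072
```

Run:
```python
from h import *
todelta(np.array([.5005,-.0605,.162]))
c=snap('wrist','w16.png')
im=c['pixels'][170:290,230:350,::-1]; cv2.imwrite('pics/wz16.png',cv2.resize(im,None,fx=5,fy=5,interpolation=cv2.INTER_CUBIC))
```

```text
t 19.2 a,b,z -0.0936 0.0017 0.1627 xang 1.4154 tilt [-0.018 -0.002 -1.   ] F [-0.27  1.4   0.39] w 0.072 q [-0.17  0.03  2.05 -0.01  1.08 -0.01]
tool delta [ 0.0003 -0.0003  0.0007]
```

View pics/wz16.png

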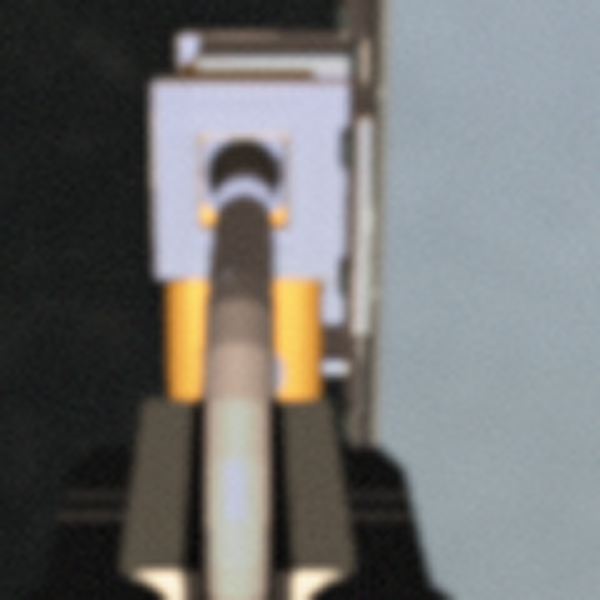

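Request:
{"fn": "servo_tool", "kwargs": {"moves": [[255,[0,0,0.001],0],[255,[0,0,0.001],0],[255,[0,0,0.001],0],[255,[0,0,0.001],0],[255,[0,0,0.001],0],[255,[0,0,0.001],0],[255,[0,0,0.001],0],[255,[0,0,0.001],0]]}}

```text
time: 19.92
tool_pos: [0.5009, -0.0608, 0.1565]
tcp_rot: [-2.38, -2.036, 0.023]
wrist_force: [-2.3, 0.5, 4.9]
width: 0.074
```

Run:
```python
from h import *
todelta(np.array([.5005,-.0605,.162]))
```

```text
t 19.9167 a,b,z -0.0935 0.0018 0.1565 xang 1.4154 tilt [-0.017 -0.002 -1.   ] F [-2.34  0.53  4.92] w 0.074 q [-0.17  0.04  2.06 -0.01  1.06 -0.01]
tool delta [ 0.0002 -0.0005 -0.0055]
```

Request:
{"fn": "servo_tool", "kwargs": {"moves": [[255,[0,0,0.001],0],[255,[0,0,0.001],0],[255,[0,0,0.001],0],[255,[0,0,0.001],0],[255,[0,0,0.001],0],[255,[0,0,0.001],0],[255,[0,0,0.001],0],[255,[0,0,0.001],0]]}}

```text
time: 20.58
tool_pos: [0.5012, -0.0609, 0.151]
tcp_rot: [-2.381, -2.036, 0.022]
wrist_force: [-4.7, 0.5, 12.1]
width: 0.07
```

Run:
```python
from h import *
todelta(np.array([.5005,-.0605,.162]))
c=snap('wrist','w17.png');d=snap('side','s17.png')
im=cv2.resize(c['pixels'][170:290,230:350,::-1],(400,400),interpolation=cv2.INTER_CUBIC)
im2=cv2.resize(d['pixels'][170:250,230:310,::-1],(400,400),interpolation=cv2.INTER_CUBIC)
cv2.imwrite('pics/wz17.png',np.hstack([im,im2]))
```

```text
t 20.5833 a,b,z -0.0932 0.0017 0.151 xang 1.4151 tilt [-0.017 -0.002 -1.   ] F [-4.66  0.53 12.05] w 0.07 q [-0.17  0.05  2.06 -0.01  1.05 -0.01]
tool delta [ 0.0003 -0.001  -0.011 ]
```

View pics/wz17.png

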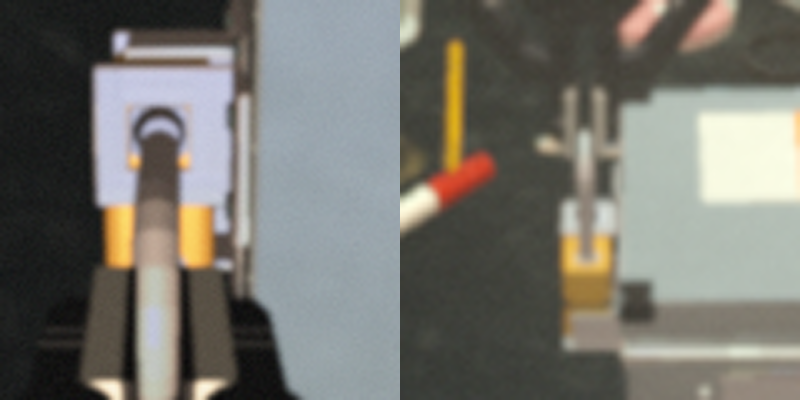

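Request:
{"fn": "servo_tool", "kwargs": {"moves": [[255,[0,0,0.001],0],[255,[0,0,0.001],0],[255,[0,0,0.0012],0],[255,[0,0,0.0012],0],[255,[0,0,0.0012],0],[255,[0,0,0.0012],0],[255,[0,0,0.0012],0],[255,[0,0,0.0012],0]]}}

```text
time: 21.35
tool_pos: [0.5013, -0.061, 0.151]
tcp_rot: [-2.381, -2.035, 0.023]
wrist_force: [-5.5, 1.5, 12.4]
width: 0.071
```

Request:
{"fn": "servo_tool", "kwargs": {"moves": [[255,[0,0,0.0013],0],[255,[0,0,0.0013],0],[255,[0,0,0.0014],0],[255,[0,0,0.0014],0],[255,[0,0,0.0014],0],[255,[0,0,0.0014],0],[255,[0,0,0.0014],0],[255,[0,0,0.0014],0]]}}

```text
time: 22.02
tool_pos: [0.5012, -0.0608, 0.146]
tcp_rot: [-2.382, -2.034, 0.023]
wrist_force: [-2.8, 1.3, 7.2]
width: 0.07
```

Run:
```python
from h import *
todelta(np.array([.5005,-.0605,.162]))
```

```text
t 22.0167 a,b,z -0.0932 0.0018 0.146 xang 1.4135 tilt [-0.017 -0.002 -1.   ] F [-2.8   1.33  7.22] w 0.07 q [-0.17  0.05  2.06 -0.01  1.04 -0.01]
tool delta [ 0.0001 -0.001  -0.016 ]
```

Request:
{"fn": "servo_tool", "kwargs": {"moves": [[255,[0,0,0.001],0],[255,[0,0,0.001],0],[255,[0,0,0.001],0],[255,[0,0,0.001],0],[255,[0,0,0.001],0],[255,[0,0,0.001],0],[255,[0,0,0.001],0],[255,[0,0,0.001],0]]}}

```text
time: 22.68
tool_pos: [0.5012, -0.0608, 0.1413]
tcp_rot: [-2.382, -2.033, 0.023]
wrist_force: [-3.7, 1.2, 7.4]
width: 0.072
```

Request:
{"fn": "servo_tool", "kwargs": {"moves": [[255,[0,0,0.001],0],[255,[0,0,0.001],0],[255,[0,0,0.001],0],[255,[0,0,0.001],0],[255,[0,0,0.001],0],[255,[0,0,0.001],0],[255,[0,0,0.001],0],[255,[0,0,0.001],0]]}}

```text
time: 23.35
tool_pos: [0.5014, -0.0609, 0.1399]
tcp_rot: [-2.382, -2.032, 0.024]
wrist_force: [-5.1, 1.6, 11.3]
width: 0.073
```

Request:
{"fn": "servo_tool", "kwargs": {"moves": [[255,[0,0,0.0012],0],[255,[0,0,0.0012],0],[255,[0,0,0.0013],0],[255,[0,0,0.0013],0],[255,[0,0,0.0014],0],[255,[0,0,0.0014],0],[255,[0,0,0.0014],0],[255,[0,0,0.0014],0]]}}

```text
time: 24.02
tool_pos: [0.5015, -0.061, 0.1398]
tcp_rot: [-2.383, -2.03, 0.025]
wrist_force: [-5.5, 1.0, 13.9]
width: 0.075
```

Request:
{"fn": "servo_tool", "kwargs": {"moves": [[255,[0,0,0],0],[190,[0,0,0],0],[190,[0,0,0],0],[190,[0,0,0],0],[190,[0,0,-0.01],0],[190,[0,0,-0.015],0],[190,[0,0,-0.02],0],[190,[0,0,-0.02],0]]}}

```text
time: 24.68
tool_pos: [0.498, -0.0603, 0.2003]
tcp_rot: [-2.375, -2.024, 0.038]
wrist_force: [1.0, -0.2, 0.1]
width: 0.254
```

Request:
{"fn": "servo_tool", "kwargs": {"moves": [[190,[0,0,-0.02],0],[190,[0,-0.02,-0.02],0],[190,[0,-0.02,-0.01],0],[190,[0,0,0],0],[190,[0,0,0],0],[190,[0,0,0],0],[190,[0,0,0],0],[190,[0,0,0],0]]}}

```text
time: 25.35
tool_pos: [0.4633, -0.0547, 0.2589]
tcp_rot: [-2.381, -2.028, 0.029]
wrist_force: [-0.4, -0.9, -0.1]
width: 0.258
```

Run:
```python
from h import *
rel()
c=snap('wrist','w18.png');d=snap('side','s18.png')
im=cv2.resize(c['pixels'][140:300,220:380,::-1],(400,400),interpolation=cv2.INTER_CUBIC)
im2=cv2.resize(d['pixels'][170:250,230:310,::-1],(400,400),interpolation=cv2.INTER_CUBIC)
cv2.imwrite('pics/wz18.png',np.hstack([im,im2]))
```

```text
t 25.35 a,b,z -0.1316 0.002 0.2589 xang 1.4114 tilt [-0.023 -0.002 -1.   ] F [-0.36 -0.95 -0.06] w 0.258 q [-0.17 -0.13  2.01 -0.01  1.28 -0.01]
```

View pics/wz18.png

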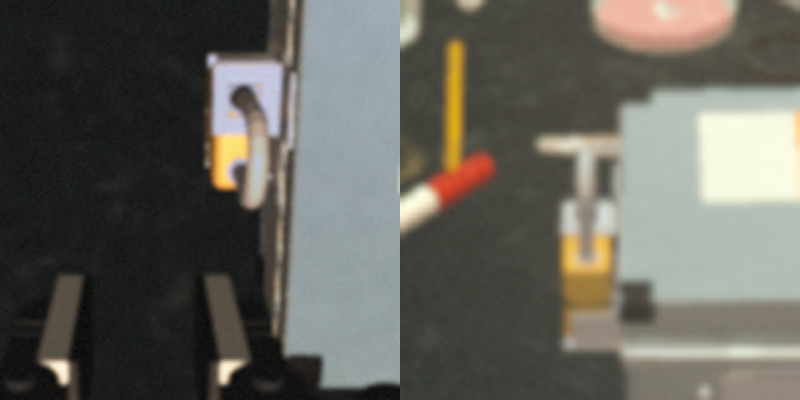

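View pics/s18.png

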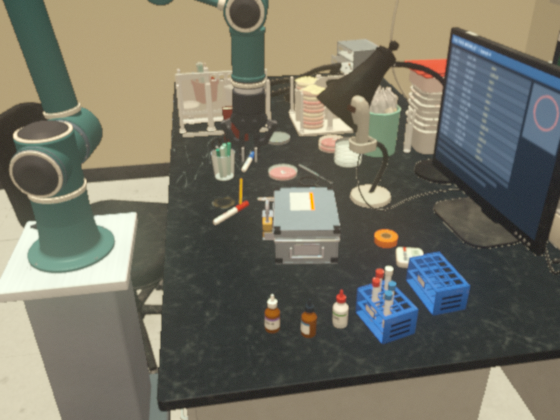

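Run:
```python
from h import *
print(bot.finish_job())
```

```text
the job is handed in; nothing more can be done
None
```

The case is shut and locked. The lid is closed, the shackle's toe goes through the hasp eye into the lock, and it stays down by itself. I handed it in with the arm clear of everything, at about 25 s on the clock.

- **Lid:** I pushed it shut with closed fingers. When it bottomed, the wrist force read 62 N vertical and 23 N sideways. That was much harder than I meant and more than the lid needed, though under the 120 N limit.
- **Swing:** I pinched the bow, swung the shackle about 1.4 rad and centred the toe over the eye, and the wrist camera confirmed it.
- **First press failed:** I pushed with closed fingers and it stopped at about 9 mm with 11 N. The picture showed the toe had moved about 2 mm off the bore. I lifted, pinched the bow again and re-centred it.
- **Second press:** The push passed a peak of at least 12 N about 12 mm down and eased to 7 N. It met a hard stop at about 23 mm. The highest reading on the bow was 14 N downwards, though readings came only at the end of each move call.
- **Last checks:** About a second after letting go, the side view showed the bow about 22 mm below its raised height. The toe was in the eye, the lid was flat, and the bystanders in view looked unmoved.

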